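# Close the bud-vase mould and hold it shut

### The job

Close the two-part plaster bud-vase mould: pick up the loose upper half and set it down gently on the lower half, which stays in its place on the ware board, so that it goes fully home on the brass dowels with the pouring mouths at the same end and the edges flush. Then hold the mould shut: finish with the gripper still on the upper half, pressing it down steadily with about 15 N (a kilo and a half) and not letting go. Leave the mug-handle mould half and everything else on the bench where it is.

Things in the scene. Friction and masses are not known exactly. Their poses are not given: they have to be found in the camera images.
- top_center (a point): centre of the loose upper half of the vase mould: a white plaster block 120 x 60 x 40 mm (x, y, z), lying face down on the bench, the right way up for closing; this point is 20 mm above its underside. x runs to the pouring end, whose two upright corners are clipped (12 mm, 45 degrees) and whose end face shows the half-round mouth (13 mm radius); z up
- top_seam (a point): centre of the underside (casting face) of the upper half, 20 mm below its centre, same axes. Three round blind sockets in this face, 13.5 mm across and 10.5 mm deep, at x -48, y 0 and x 34, y +18 and -18 mm
- top_mouth (a point): middle of the bottom edge of the pouring end of the upper half: 60 mm from the centre along x, on the underside; same axes
- mould_top: the same upper half as a whole, about 0.3 kg; origin at the centre of its underside, same axes. Its +y and -y sides, 60 mm apart, are flat, upright and good to grip
- mould_bottom: the lower half, a loose white plaster block of the same outline, 120 x 60 x 40 mm, about 0.32 kg, on the ware board with its face and half-vase hollow up; origin at the centre of its underside, x to its pouring end (clipped corners, mouth), z up. Not fastened: it slides a little if pushed sideways
- bottom_seam (a point): centre of the lower half's upward face, 40 mm above its underside, same axes; closed, top_seam lies here with axes parallel. Three brass dowels stand 9 mm out of this face at x -48, y 0 and x 34, y +18 and -18 mm, 12 mm across at the root, tapering to a round 5 mm tip, so the upper half fits one way round only
- bottom_mouth (a point): middle of the top edge of the pouring end of the lower half: 60 mm along x from bottom_seam; when the mould is closed top_mouth lies on this point
- ware_board: the fixed plywood ware board, 200 x 180 x 15 mm, lying on the bench; its origin is the centre of its underside
- fettling_knife: bystander on the ware board: a slim knife with a dark wooden handle, 170 mm long, 12 mm high; origin under its middle, x towards the blade
- handle_half: bystander: half of a mug-handle mould, a shorter plain plaster block 90 x 60 x 34 mm with square corners, lying face down on the other side of the bench; origin at the centre of its underside. It does not fit the vase mould
- slip_jug: bystander: white plastic measuring jug, 100 mm across, 120 mm high, handle to its +y; origin at the centre of its base
- bowl: bystander: terracotta bowl 120 mm across, 50 mm high; origin at the centre of its base
- bud_vase_a: bystander: white bisque bud vase, 32 mm across, 84 mm high; origin at the centre of its base
- bud_vase_b: bystander: a second one like it
- brush: bystander: a flat brush 190 mm long, 42 mm wide and 20 mm high, lying on the bench to the left of the ware board; origin under its middle
- rib: bystander: a flat wooden throwing rib, 110 x 45 x 6 mm, lying on the bench to the right of the ware board; origin under its centre
There are look-alikes about, which are no part of the job. What is shaped like the mould_top but black is not meant. What is shaped like the mould_bottom but green is not meant.

How it is judged:
On the way, in this order (a step that is already met when the one before it is completed fails the run):
1. the upper half is lifted clear of the bench and the lower half (height (world z) of top_seam above 0.068 m and contact force between mould_top and mould_bottom below 0.1 N), for 0.1 s.
2. the upper half is fully home on the dowels of the lower half (distance between top_mouth and bottom_mouth below 0.003 m and distance between top_seam and bottom_seam below 0.003 m and z of top_seam in the frame of bottom_seam below 0.002 m), for 0.2 s.
At the end, for the whole second after the job is handed in: the upper half is home on the dowels (seam centre and mouth within 3 mm, gap under 2 mm, faces parallel within 0.03 rad), the lower half flat on the board, the fingers on the upper half, and the halves pressed together with 8 to 40 N, at rest, through the last second (all of step 2 and angle between the z axis of mould_top and the z axis of mould_bottom, either way round below 0.03 rad and contact force between mould_top and mould_bottom between 8 and 40 N and contact force between the fingers and mould_top above 2 N and angle between mould_bottom's own z axis and vertical below 0.03 rad and z of mould_bottom in the frame of ware_board below 0.018 m and linear speed of mould_top below 0.01 m/s); the arm keeps its last pose, push and grip.
It fails at once if the plaster halves are rammed together (over 80 N) (contact force between mould_top and mould_bottom above 80 N).
It fails at once if the upper half is dropped or brought down hard (over 0.25 m/s within 20 mm of home) (distance between top_seam and bottom_seam below 0.02 m and linear speed of mould_top above 0.25 m/s).
It fails at once if the lower half is pushed more than 40 mm from its place (distance of mould_bottom from where it was at the start of the episode above 0.04 m).
It fails at once if a bystander is moved (distance of any of handle_half, slip_jug, bowl, bud_vase_a, bud_vase_b, brush, rib, fettling_knife from where it was at the start of the episode above 0.02 m).
It also fails if it takes over 40 s, if anything falls off the work surface, if the arm or the gripper's body presses on something with over 40 N, if the wrist force passes 120 N, or if a joint passes its speed limit or range.

### The arm

A 6-joint arm with a two-finger parallel gripper is mounted at the origin on the work surface. World frame = base frame: x ahead of the robot, y to its left, z up, the work surface at z = 0. Lengths are in m, angles in rad, forces in N, time in s.
With the tool pointing down it reaches from about 0.35 to 0.775 m from the base axis. Payload 5.5 kg.
Tool frame: the origin (TCP) lies at the very end of the fingers, on their centre line; the grasp point (between the pads) lies 19 mm behind it; x points along the fingers, y is the direction in which the jaws open and shut, and the axes are right-handed (so a half turn about x gives the same grasp; the last joint's range is limited). The gripper opens to 85 mm and grips with 20 to 120 N. Pads are 22 mm wide; open, the fingers measure 114 mm over their backs; the gripper's body (76 mm by 85 mm) begins 54 mm behind the grasp point. The pads swing forward as they close: fully open they stand 13 mm farther back than shut.
Start: joints at [-1.25, 0.313, 0.046, 1.304, 0, 1.431], TCP at [0.256, -0.515, 0.231] pointing down, gripper open.
Joint ranges: [-2.76, 2.76], [-0.86, 1.69], [-1.03, 1.26], [-2.2, 2.34], [-1.47, 1.5], [-3.14, 3.14]. Speed limits (rad/s): [2.57, 2.57, 3.14, 3.14, 3.14, 3.14].

### API

Orientations are given as a unit quaternion [w, x, y, z].
In Python, from workcell import env gives the robot as it stands.
- The arm moves only by the tool servo_tool, never from a script. Its argument "increments" is a list of rows, each an object with "offset": the shift along the tool's x, y, z in cm, a list of three; "yaw": the turn about the tool's x in degrees. In form: [{"offset": [x, y, z], "yaw": yaw}, ...]. A call has exactly 8 rows; each row is the pose to reach, as a shift and turn from the pose commanded when the call began, along the tool's axes at that moment; what a row does not reach only later rows make up. A row lasts 1/10 s, in which the tool goes at most 50 mm and 8.59 degrees, less where a joint would pass 70% of its speed; a pose out of reach is approached as far as the arm can. A call with a gripper value outside its range is refused whole. "claw" is the opening, from 0 (shut) to 1 (fully open), set as the call begins (left out, the last holds). The fingers move at their own pace and stop on an object; "force" is the grip in N (left out, the last holds). Time passes only in rows, so rows that repeat a pose let the fingers close, or fill a call up. It gives the time, the measured TCP pose, the force and the opening at its end, in the units of the state.
- env.get_state(): the state, without advancing time (a new reading comes with each control period).
- env.read_camera(name): name is "scene" or "side" or "wrist"; returns (picture, depth): 420x560x3 uint8, red, green, blue; 420x560 float32, m along the optical axis (not along the pixel's ray), 0 where there is no reading.
- env.camera_model(name): a dict with "vertical_fov" (degrees; the focal length in pixels is half the picture's height over the tangent of half this angle, whatever the lens; pixels are square), "cx", "cy" (the principal point, pixels), "world_from_camera" (4x4, takes a point from camera to world coordinates). Camera axes: x right, y up, looking along -z (the intrinsics and any distortion apply to the point x, -y, -z); pixel columns grow to the right and rows downward; lengths in m; the calibration is good to about 2 mm. A picture is of the moment at which its call begins: read the wrist's pose just before it. camera_model takes no time and is no camera call; for the wrist camera it gives the pose at the moment of the call.
- env.hand_in(): hands the job in, once; it reports no verdict.
The state is a dict: "clock": time; "joint_pos": joint angles; "qvel": joint speeds; "tau": joint torques, N m; "tcp_pos": TCP position; "orientation": TCP orientation; "wrist_force": force on the tool from outside, world axes, zero at the start; "ft_torque": the same for the moment, N m; "finger_gap": finger opening in m.
Only numpy, scipy, OpenCV 4.12 (cv2) and the standard library are available. Lean on these libraries where they do the work, as an engineer would, in place of code of your own. Each camera call takes 0.05 s, during which the arm holds its last target.

## Working session

There is one attempt and no reset: what is moved stays moved. The work goes in short steps, Python scripts to look and compute and a tool call to move; the robot and the scene stay as the last step left them, time stands still between calls to the robot, and variables do not carry over. Pictures are saved under pics/ and viewed, and the job is handed in when it is done.

Besides the shell and the picture viewer there is one more tool, called in YAML: its name, and indented under it one key for each argument. servo_tool: Moves the arm, as the interface text tells. Its arguments: {"type":"object","properties":{"increments":{"type":"array","items":{"type":"object","properties":{"offset":{"type":"array","items":{"type":"number"}},"yaw":{"type":"number"}}}},"claw":{"type":"number"},"force":{"type":"number"}},"required":["increments"]}

```bash
mkdir -p pics; ls
cat > h.py <<'E'
import numpy as np, cv2
from workcell import env
def shot(name,out):
    m=env.camera_model(name); im,d=env.read_camera(name)
    cv2.imwrite(f'pics/{out}.png',im[:,:,::-1]); np.savez(f'pics/{out}.npz',im=im,d=d,T=np.array(m['world_from_camera']),fov=m['vertical_fov'],c=[m['cx'],m['cy']])
    print({k:v for k,v in m.items() if k!='world_from_camera'}, np.round(np.array(m['world_from_camera']),3).tolist())
def load(o):
    return np.load(f'pics/{o}.npz')
def pts(z):
    d=z['d'];H,W=d.shape;f=H/2/np.tan(np.radians(float(z['fov']))/2)
    u,v=np.meshgrid(np.arange(W),np.arange(H)); 
    P=np.stack([(u-z['c'][0])/f*d,-(v-z['c'][1])/f*d,-d,np.ones_like(d)],-1)
    return (P@z['T'].T)[...,:3]
E
python3 - <<'E'
from h import *
print(env.get_state())
shot('scene','s0');shot('side','d0')
E
```

```text
pics
{'clock': 0.0, 'joint_pos': array([-1.24963303e+00,  3.14017575e-01,  4.49637370e-02,  1.30363267e+00,
        3.17655390e-05,  1.43121776e+00]), 'qvel': array([-0.00198175, -0.00041207, -0.00180304,  0.00067643, -0.00034057,
        0.00146382]), 'tau': array([-5.33595448e-04, -4.80618703e+01,  2.98535621e+01,  1.91152131e-02,
       -1.89889493e-04, -1.72241153e-05]), 'tcp_pos': array([ 0.25549394, -0.51452592,  0.2303929 ]), 'orientation': array([-0.1607932 , -0.68837656, -0.16212629,  0.68847537]), 'wrist_force': array([-0.18877112, -0.44119818, -0.06401218]), 'ft_torque': array([-0.00195372, -0.00896903, -0.00304089]), 'finger_gap': 0.08537822578879434}
{'vertical_fov': 48.56326597984564, 'cx': 279.78729694686393, 'cy': 209.10356226124964} [[0.339, -0.672, 0.658, 1.344], [0.941, 0.252, -0.227, -0.264], [-0.013, 0.696, 0.718, 0.97], [0.0, 0.0, 0.0, 1.0]]
{'vertical_fov': 49.13682985229471, 'cx': 282.94242048729194, 'cy': 217.10610840128385} [[0.945, 0.166, -0.282, 0.221], [-0.327, 0.447, -0.833, -0.855], [-0.012, 0.879, 0.477, 0.577], [0.0, 0.0, 0.0, 1.0]]
```

View pics/s0.png

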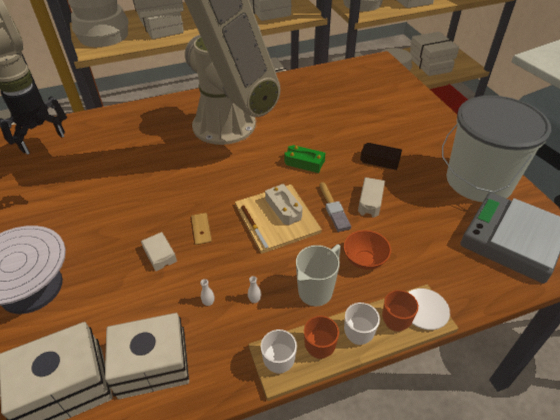

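View pics/d0.png

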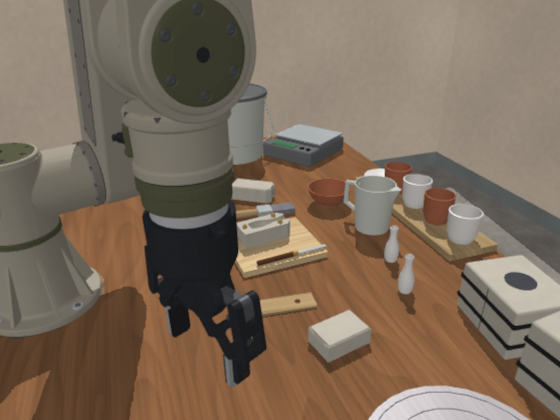

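The scene shows white blocks at (158,251) and (372,197), and the lower half on the board at (285,205). I'll enlarge these.

Run:
```python
from h import *
z=load('s0');im=z['im'][:,:,::-1];P=pts(z)
a=[cv2.resize(im[y:y+75,x:x+90],None,fx=4.2,fy=4.2,interpolation=cv2.INTER_CUBIC) for x,y in[(120,215),(330,165)]]
b=cv2.resize(im[175:250,230:330],None,fx=3.7,fy=3.7,interpolation=cv2.INTER_CUBIC)
cv2.imwrite('pics/c0.png',np.vstack([np.hstack(a),cv2.copyMakeBorder(b,0,0,0,a[0].shape[1]*2-b.shape[1],0)])[:600])
for u,v in[(158,246),(371,190),(284,205),(255,225),(325,195),(200,228),(20,140),(304,160)]: print((u,v),P[v,u].round(3))
```

```text
(158, 246) [ 0.502 -0.311  0.035]
(371, 190) [0.512 0.303 0.039]
(284, 205) [0.497 0.041 0.057]
(255, 225) [ 0.516 -0.05   0.029]
(325, 195) [0.464 0.181 0.018]
(200, 228) [ 0.453 -0.192  0.007]
(20, 140) [ 0.288 -0.554  0.292]
(304, 160) [0.319 0.172 0.039]
```

View pics/c0.png

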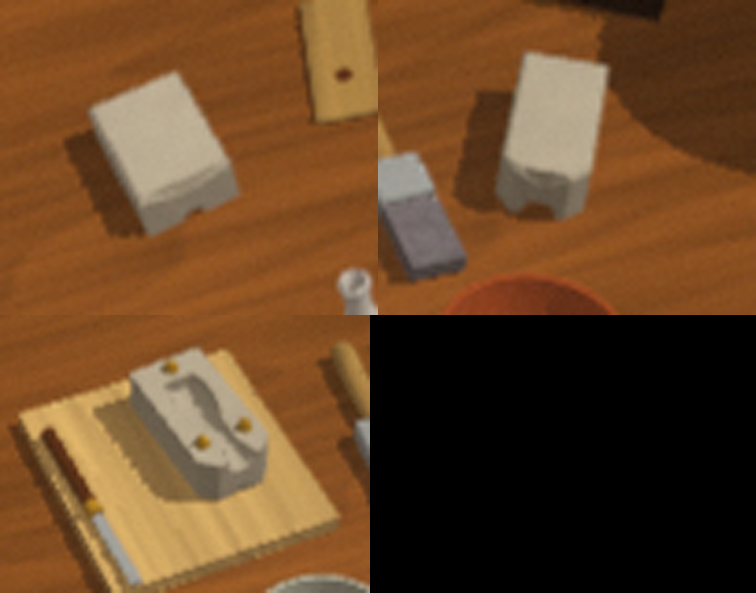

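The upper half is the left block, in the right-hand crop: 40 mm high, clipped corners and mouth facing +x. The right block is 35 mm high with square corners, so it's the handle half. The lower half's pouring end faces +x, +y. Next I'll get rough poses from depth.

```bash
cat >> h.py <<'E'
def fit(o,c,zr,r=0.085,rgbmin=0):
    z=load(o);P=pts(z);ok=(z['d']>0)&(abs(P[...,2]-zr[0])<zr[1])&(np.hypot(P[...,0]-c[0],P[...,1]-c[1])<r)
    im=z['im'].astype(int); ok&=(im.max(2)-im.min(2)<75)&(im.min(2)>rgbmin)
    n,l,s,ce=cv2.connectedComponentsWithStats(ok.astype(np.uint8));k=1+np.argmax(s[1:,4]);q=P[l==k]
    xy=q[:,:2].astype(np.float32);R=cv2.minAreaRect(xy*1000)
    print('n',len(q),'z med',np.median(q[:,2]).round(4),'centre',np.round(R[0],1),'size',np.round(R[1],1),'ang',round(R[2],2),'box',cv2.boxPoints(R).round(0).tolist(), 'mean',(xy.mean(0)*1000).round(1),s[k])
    return q,(l==k)
E
python3 - <<'E'
from h import *
fit('s0',(.51,.30),(.04,.006)); fit('s0',(.497,.041),(.055,.008)); fit('s0',(.50,-.31),(.034,.006))
E
```

```text
n 603 z med 0.0409 centre [521.9 299. ] size [ 59.4 124.1] ang 55.07 box [[454.0, 310.0], [556.0, 239.0], [590.0, 288.0], [488.0, 359.0]] mean [524.9 297.1] [359 178  26  32 603]
n 583 z med 0.0553 centre [479.   46.8] size [125.9  62.7] ang 9.69 box [[412.0, 67.0], [422.0, 5.0], [546.0, 26.0], [536.0, 88.0]] mean [480.4  45.8] [265 184  37  35 583]
n 633 z med 0.035 centre [ 505.4 -314.7] size [92.3 60.1] ang 12.08 box [[454.0, -295.0], [467.0, -354.0], [557.0, -334.0], [544.0, -276.0]] mean [ 508.3 -314.7] [141 232  34  33 633]
```

```bash
cat >> h.py <<'E'
from scipy.spatial.transform import Rotation as Ro
def tool(s=None):
    s=s or env.get_state();q=s['orientation'];R=Ro.from_quat([q[1],q[2],q[3],q[0]]).as_matrix();return R,s['tcp_pos']
def delta(tgt,blockyaw,flip=0,cmdpos=None,cmdR=None):
    R,p=tool()
    if cmdpos is not None:p=cmdpos
    ty=np.degrees(np.arctan2(R[1,1],R[0,1]))
    want=blockyaw+90+180*flip
    # positive yaw about tool x (down) lowers world angle
    y=-((want-ty+180)%360-180)
    print('offset cm',(R.T@(np.array(tgt)-p)*100).round(2),'yaw',round(y,2),'tooly ang',round(ty,2),'tilt',np.round(R[:,0],4),'tcp',p.round(4))
E
python3 - <<'E'
from h import *
s=env.get_state();print(tool(s)[0].round(3));
m=env.camera_model('wrist');R,p=tool(s);T=np.array(m['world_from_camera']);print('cam in tool',(R.T@(T[:3,3]-p)).round(3),(R.T@T[:3,:3]).round(2).tolist(),m['vertical_fov'])
delta([.52,.30,.25],-35,0);delta([.52,.30,.25],-35,1)
E
```

```text
[[-0.001  0.445 -0.896]
 [ 0.002 -0.896 -0.445]
 [-1.    -0.002 -0.   ]]
cam in tool [-0.142  0.001 -0.082] [[-0.0, 0.32, -0.95], [1.0, -0.0, -0.0], [-0.0, -0.95, -0.32]] 62.77113928363462
offset cm [ -1.84 -61.21 -59.91] yaw -118.6 tooly ang -63.6 tilt [-5.0e-04  1.5e-03 -1.0e+00] tcp [ 0.2555 -0.5146  0.2305]
offset cm [ -1.84 -61.21 -59.91] yaw 61.4 tooly ang -63.6 tilt [-5.0e-04  1.5e-03 -1.0e+00] tcp [ 0.2555 -0.5146  0.2305]
```

servo_tool:
  increments:
    - {"offset":[0,-4.5,-4.4],"yaw":-7}
    - {"offset":[0,-8.5,-8.3],"yaw":-14}
    - {"offset":[0,-12,-11.8],"yaw":-21}
    - {"offset":[0,-15.5,-15.2],"yaw":-28}
    - {"offset":[0,-19,-18.6],"yaw":-35}
    - {"offset":[0,-22.5,-22],"yaw":-42}
    - {"offset":[0,-26,-25.5],"yaw":-49}
    - {"offset":[0,-29.5,-28.9],"yaw":-56}
  claw: 1

```text
clock: 0.9
tcp_pos: [0.3794, -0.1327, 0.2312]
orientation: [0.467, 0.531, 0.467, -0.531]
wrist_force: [1.2, -0.3, 0.2]
finger_gap: 0.0855
```

Run:
```python
from h import *
s=env.get_state();print(s['clock'],s['joint_pos'].round(3))
delta([.52,.30,.22],-35,0)
```

```text
0.9 [-0.537 -0.023 -0.352  1.242  0.     1.162]
offset cm [  1.12   8.41 -44.72] yaw -62.35 tooly ang -7.35 tilt [ 2.e-04 -1.e-04 -1.e+00] tcp [ 0.3794 -0.1327  0.2312]
```

servo_tool:
  increments:
    - {"offset":[0,1,-4.7],"yaw":-7.5}
    - {"offset":[0.3,2,-9.4],"yaw":-15}
    - {"offset":[0.6,3,-14.1],"yaw":-22.5}
    - {"offset":[1,4,-18.8],"yaw":-30}
    - {"offset":[1,5,-23.5],"yaw":-37.5}
    - {"offset":[1,6,-28.2],"yaw":-45}
    - {"offset":[1,7,-32.9],"yaw":-52.5}
    - {"offset":[1,7.8,-37.6],"yaw":-60}

```text
clock: 1.7
tcp_pos: [0.5066, 0.2298, 0.2208]
orientation: [0.67, 0.226, 0.67, -0.226]
wrist_force: [1.1, -0.3, 0.2]
finger_gap: 0.0854
```

Run:
```python
from h import *
delta([.52,.30,.22],-35,0)
shot('wrist','w1');delta([.52,.30,.22],-35,0)
fit('w1',(.522,.30),(.04,.006),.1)
```

```text
offset cm [ 0.08  6.4  -3.19] yaw -2.27 tooly ang 52.73 tilt [-4.e-04 -4.e-04 -1.e+00] tcp [0.5066 0.2298 0.2208]
{'vertical_fov': 62.77113928363462, 'cx': 280.1362926062281, 'cy': 215.49435316491665} [[0.606, -0.755, -0.253, 0.442], [0.796, 0.574, 0.194, 0.279], [-0.001, -0.319, 0.948, 0.363], [0.0, 0.0, 0.0, 1.0]]
offset cm [ 0.05  5.84 -2.91] yaw -1.71 tooly ang 53.29 tilt [ 0.0012  0.0043 -1.    ] tcp [0.5084 0.2358 0.2202]
n 7853 z med 0.0394 centre [523.  301.8] size [ 60.5 119.8] ang 55.19 box [[457.0, 311.0], [555.0, 243.0], [589.0, 292.0], [491.0, 361.0]] mean [518.7 303.9] [ 319   88   68  130 7853]
```

View pics/w1.png

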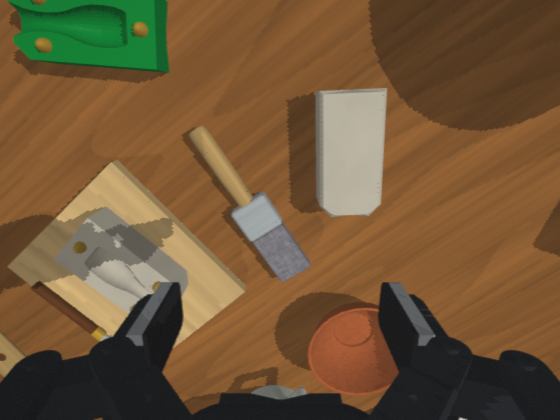

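servo_tool:
  increments:
    - {"offset":[1,3,-1.5],"yaw":-1.8}
    - {"offset":[2,5.5,-2.5],"yaw":-1.8}
    - {"offset":[3,5.5,-2.5],"yaw":-1.8}
    - {"offset":[4,5.5,-2.5],"yaw":-1.8}
    - {"offset":[4,5.5,-2.5],"yaw":-1.8}
    - {"offset":[4,5.5,-2.5],"yaw":-1.8}
    - {"offset":[4,5.5,-2.5],"yaw":-1.8}
    - {"offset":[4,5.5,-2.5],"yaw":-1.8}

```text
clock: 2.55
tcp_pos: [0.5206, 0.286, 0.1821]
orientation: [0.673, 0.218, 0.672, -0.217]
wrist_force: [0.5, -0.0, -1.0]
finger_gap: 0.0856
```

Run:
```python
from h import *
shot('wrist','w2')
fit('w2',(.522,.30),(.04,.006),.1)
delta([.523,.3018,.01],-35,0)
```

```text
{'vertical_fov': 62.77113928363462, 'cx': 280.1362926062281, 'cy': 215.49435316491665} [[0.586, -0.768, -0.259, 0.455], [0.811, 0.555, 0.187, 0.334], [0.0, -0.32, 0.948, 0.324], [0.0, 0.0, 0.0, 1.0]]
n 9170 z med 0.0394 centre [523.1 301.6] size [ 60.2 119.6] ang 55.09 box [[457.0, 311.0], [555.0, 243.0], [589.0, 292.0], [491.0, 360.0]] mean [518.5 304.6] [ 260  118   74  137 9170]
offset cm [17.21  1.39 -0.73] yaw -0.85 tooly ang 54.15 tilt [ 1.2e-03  4.0e-04 -1.0e+00] tcp [0.5206 0.2862 0.1821]
```

View pics/w2.png

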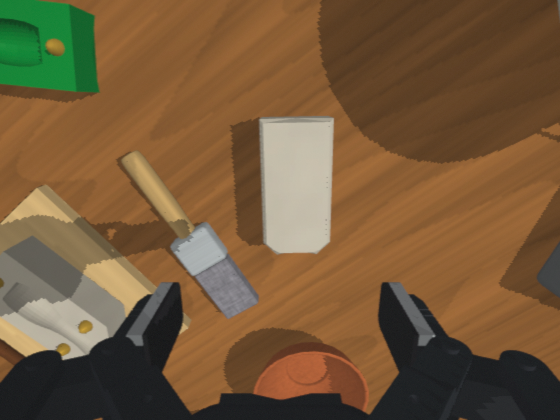

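servo_tool:
  increments:
    - {"offset":[0,1.4,-0.7],"yaw":-0.8}
    - {"offset":[3.5,1.4,-0.7],"yaw":-0.8}
    - {"offset":[7.5,1.4,-0.7],"yaw":-0.8}
    - {"offset":[11,1.4,-0.7],"yaw":-0.8}
    - {"offset":[14,1.4,-0.7],"yaw":-0.8}
    - {"offset":[16,1.4,-0.7],"yaw":-0.8}
    - {"offset":[17,1.4,-0.7],"yaw":-0.8}
    - {"offset":[17,1.4,-0.7],"yaw":-0.8}

```text
clock: 3.4
tcp_pos: [0.5218, 0.3021, 0.0099]
orientation: [0.674, 0.212, 0.675, -0.213]
wrist_force: [0.6, 0.5, -0.6]
finger_gap: 0.0854
```

Run:
```python
from h import *
delta([.523,.3017,.012],-34.9,0);print(env.get_state()['wrist_force'])
```

```text
offset cm [-0.21  0.03  0.12] yaw -0.07 tooly ang 55.03 tilt [-2.2e-03 -9.0e-04 -1.0e+00] tcp [0.5218 0.3021 0.0099]
[ 0.64388398  0.48114498 -0.61001449]
```

servo_tool:
  increments:
    - {"offset":[0,0,0.1],"yaw":0}
    - {"offset":[0,0,0.1],"yaw":0}
    - {"offset":[0,0,0.1],"yaw":0}
    - {"offset":[0,0,0.1],"yaw":0}
    - {"offset":[0,0,0.1],"yaw":0}
    - {"offset":[0,0,0.1],"yaw":0}
    - {"offset":[0,0,0.1],"yaw":0}
    - {"offset":[0,0,0.1],"yaw":0}
  claw: 0
  force: 80

```text
clock: 4.2
tcp_pos: [0.525, 0.302, 0.0133]
orientation: [0.675, 0.213, 0.673, -0.212]
wrist_force: [-0.3, 0.9, 6.6]
finger_gap: 0.0584
```

servo_tool:
  increments:
    - {"offset":[-1,0,0],"yaw":0}
    - {"offset":[-3,0,0],"yaw":0}
    - {"offset":[-6,0,0],"yaw":0}
    - {"offset":[-9,0,0],"yaw":0}
    - {"offset":[-12,0,0],"yaw":0}
    - {"offset":[-14,0,0],"yaw":0}
    - {"offset":[-14,0,0],"yaw":0}
    - {"offset":[-14,0,0],"yaw":0}

```text
clock: 5.0
tcp_pos: [0.5233, 0.3013, 0.151]
orientation: [0.674, 0.213, 0.674, -0.213]
wrist_force: [-1.0, 0.3, -4.4]
finger_gap: 0.0585
```

Run:
```python
from h import *
s=env.get_state();print(s['wrist_force'],s['finger_gap'],s['ft_torque'])
delta([.479,.046,.16],9.7,0)
shot('wrist','w3')
fit('w3',(.522,.30),(.182,.02),.1)
```

```text
[-0.97822283  0.26094563 -4.44239247] 0.05850092245806845 [-0.00275496  0.0149248   0.05420547]
offset cm [ -0.89 -23.45  11.02] yaw -44.7 tooly ang 55.0 tilt [ 0.e+00 -1.e-04 -1.e+00] tcp [0.5233 0.3013 0.151 ]
{'vertical_fov': 62.77113928363462, 'cx': 280.1362926062281, 'cy': 215.49435316491665} [[0.573, -0.777, -0.261, 0.457], [0.819, 0.543, 0.183, 0.348], [-0.001, -0.319, 0.948, 0.293], [0.0, 0.0, 0.0, 1.0]]
n 41813 z med 0.1772 centre [517.2 305.6] size [ 86.2 108.3] ang 54.8 box [[448.0, 302.0], [537.0, 239.0], [586.0, 310.0], [498.0, 372.0]] mean [509.4 311. ] [  146   155   270   249 41813]
```

View pics/w3.png

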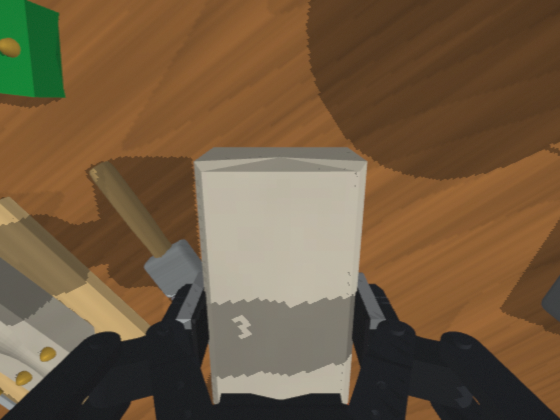

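The block is held. Its rear top edge is at row ~171, columns 204 to 360. I'll check its position in the tool frame, then carry it towards the board.

Run:
```python
from h import *
z=load('w3');P=pts(z);R,p=tool();Q=(P-p)@R*1000
for u in (230,280,335):
    print(u,[(v,Q[v,u].round(1).tolist()) for v in (147,150,155,165,170,173,180,250)])
for v in (200,250):
    r=[(u,Q[v,u].round(1).tolist()) for u in (200,204,207,210,350,354,358,362)];print(v,r)
```

```text
230 [(147, [11.8, -21.8, -60.9]), (150, [2.9, -20.6, -60.8]), (155, [-11.0, -18.7, -60.9]), (165, [-23.1, -17.1, -59.2]), (170, [-26.0, -16.8, -58.0]), (173, [-27.5, -16.6, -57.3]), (180, [-27.1, -16.8, -54.8]), (250, [-26.9, -18.0, -28.4])]
280 [(147, [12.1, 0.4, -60.9]), (150, [2.1, 0.4, -61.0]), (155, [-10.5, 0.4, -60.8]), (165, [-22.0, 0.4, -59.0]), (170, [-26.8, 0.4, -58.2]), (173, [-26.9, 0.4, -57.2]), (180, [-26.6, 0.4, -54.7]), (250, [-27.4, 0.4, -28.6])]
335 [(147, [12.4, 25.0, -60.9]), (150, [2.5, 23.5, -60.9]), (155, [-11.6, 21.4, -61.0]), (165, [-23.2, 19.7, -59.2]), (170, [-26.2, 19.3, -58.1]), (173, [-26.7, 19.3, -57.1]), (180, [-26.7, 19.4, -54.7]), (250, [-27.7, 20.5, -28.8])]
200 [(200, [-26.1, -27.9, -47.3]), (204, [-27.1, -26.2, -47.6]), (207, [-28.6, -24.9, -48.0]), (210, [-28.0, -23.9, -47.9]), (350, [-27.8, 24.8, -47.8]), (354, [-27.0, 26.4, -47.6]), (358, [-26.9, 27.8, -47.6]), (362, [-25.5, 29.5, -47.2])]
250 [(200, [150.8, -74.1, 52.1]), (204, [-25.8, -27.9, -27.9]), (207, [-27.1, -26.5, -28.5]), (210, [-26.8, -25.4, -28.4]), (350, [-27.8, 26.0, -28.8]), (354, [-27.4, 27.6, -28.6]), (358, [-25.4, 29.6, -27.7]), (362, [150.5, 77.0, 52.0])]
```

servo_tool:
  increments:
    - {"offset":[0,-2,1],"yaw":-4}
    - {"offset":[0,-5,2.3],"yaw":-9}
    - {"offset":[-0.5,-8,3.8],"yaw":-15}
    - {"offset":[-1,-11,5.2],"yaw":-21}
    - {"offset":[-1,-13.5,6.3],"yaw":-27}
    - {"offset":[-1,-15.5,7.3],"yaw":-33}
    - {"offset":[-1,-16.5,7.8],"yaw":-39}
    - {"offset":[-1,-17,8],"yaw":-44.7}

```text
clock: 5.85
tcp_pos: [0.4899, 0.1148, 0.1593]
orientation: [0.703, -0.061, 0.706, 0.061]
wrist_force: [0.5, -0.1, -3.7]
finger_gap: 0.0587
```

Run:
```python
from h import *
shot('wrist','w4')
delta([.479,.046,.16],9.7,0)
q,m=fit('w4',(.479,.046),(.055,.005),.1)
```

```text
{'vertical_fov': 62.77113928363462, 'cx': 280.1362926062281, 'cy': 215.49435316491665} [[-0.171, -0.935, -0.31, 0.41], [0.985, -0.162, -0.054, 0.1], [-0.0, -0.315, 0.949, 0.302], [0.0, 0.0, 0.0, 1.0]]
offset cm [-0.06 -6.57 -2.26] yaw 0.34 tooly ang 100.04 tilt [-0.004 -0.001 -1.   ] tcp [0.4898 0.1147 0.1593]
n 6433 z med 0.0545 centre [479.1  49. ] size [120.1  60.4] ang 8.8 box [[415.0, 70.0], [424.0, 10.0], [543.0, 28.0], [534.0, 88.0]] mean [462.2  37.8] [ 147  100   90  160 6433]
```

View pics/w4.png

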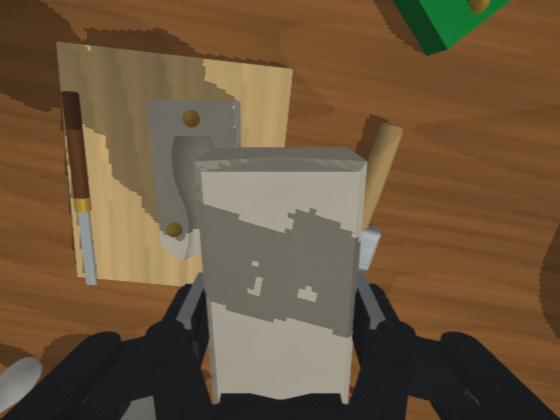

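servo_tool:
  increments:
    - {"offset":[0,1,1],"yaw":0}
    - {"offset":[0,2.5,2],"yaw":0}
    - {"offset":[0,4,2],"yaw":0}
    - {"offset":[0,5,2],"yaw":0}
    - {"offset":[0,5,2],"yaw":0}
    - {"offset":[0,5,2],"yaw":0}
    - {"offset":[0,5,2],"yaw":0}
    - {"offset":[0,5,2],"yaw":0}

```text
clock: 6.7
tcp_pos: [0.5028, 0.1685, 0.1613]
orientation: [0.705, -0.06, 0.705, 0.059]
wrist_force: [-0.3, 0.9, -3.7]
finger_gap: 0.0587
```

Run:
```python
from h import *
shot('wrist','w5')
delta([.479,.046,.16],9.7,0)
q,m=fit('w5',(.479,.046),(.055,.005),.1)
z=load('w5');P=pts(z)
im=z['im'].copy()[:,:,::-1]
cv2.imwrite('pics/w5c.png',cv2.resize(im[60:260,60:260],None,fx=3,fy=3,interpolation=cv2.INTER_CUBIC))
```

```text
{'vertical_fov': 62.77113928363462, 'cx': 280.1362926062281, 'cy': 215.49435316491665} [[-0.168, -0.934, -0.314, 0.422], [0.986, -0.159, -0.053, 0.154], [-0.001, -0.318, 0.948, 0.304], [0.0, 0.0, 0.0, 1.0]]
offset cm [  0.14 -11.68  -4.4 ] yaw -0.04 tooly ang 99.66 tilt [ 2.e-04 -2.e-04 -1.e+00] tcp [0.5028 0.1685 0.1614]
n 10082 z med 0.0545 centre [479.2  49. ] size [120.6  61.6] ang 8.98 box [[415.0, 70.0], [424.0, 9.0], [544.0, 28.0], [534.0, 89.0]] mean [470.   48.3] [   67    65   106   169 10082]
```

View pics/w5c.png

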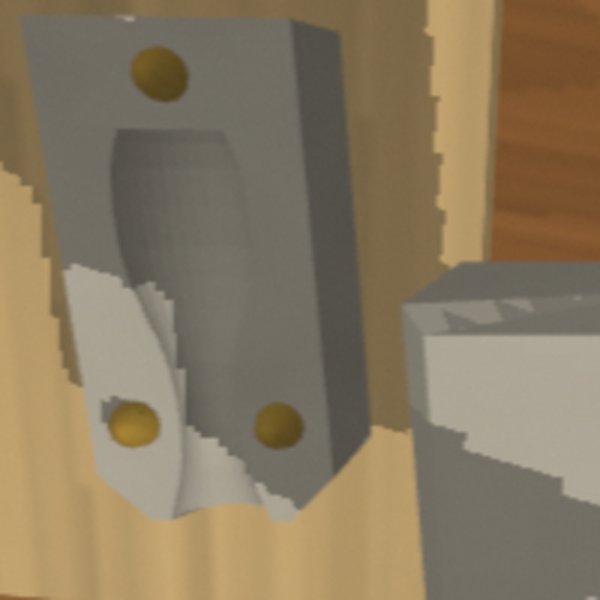

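All three dowels are visible, at crop (160,74), (134,425) and (279,426). I'll solve the lower half's pose from them.

Run:
```python
from h import *
z=load('w5');T=z['T'];f=210/np.tan(np.radians(float(z['fov']))/2)
D=[]
for zz in (.058,.061):
  D=[]
  for u,v in[(113.2,84.6),(104.6,201.6),(153,202)]:
    d=T[:3,:3]@np.array([(u-z['c'][0])/f,-(v-z['c'][1])/f,-1]);t=(zz-T[2,3])/d[2];D.append((T[:3,3]+t*d)[:2]*1000)
  D=np.array(D);M=np.array([[-48,0],[34,-18],[34,18.]])
  H=((M-M.mean(0)).T@(D-D.mean(0)));a=np.arctan2(H[0,1]-H[1,0],H[0,0]+H[1,1]);R=np.array([[np.cos(a),-np.sin(a)],[np.sin(a),np.cos(a)]])
  c=D.mean(0)-R@M.mean(0);print(zz,D.round(1).tolist(),'c',c.round(1),'yaw',np.degrees(a).round(2),'res',(D-(M@R.T+c)).round(1).tolist())
```

```text
0.058 [[431.7, 42.7], [515.0, 37.7], [509.3, 73.1]] c [478.7  50.1] yaw 9.0 res [[0.4, 0.1], [-0.1, 0.0], [-0.2, -0.1]]
0.061 [[431.6, 44.1], [513.9, 39.1], [508.2, 74.1]] c [478.   51.4] yaw 9.0 res [[1.0, 0.2], [-0.5, 0.2], [-0.5, -0.4]]
```

Run:
```python
from h import *
delta([.480,.0491,.10],9.0,0)
```

```text
offset cm [  6.14 -11.39  -4.26] yaw 0.66 tooly ang 99.66 tilt [ 2.e-04 -2.e-04 -1.e+00] tcp [0.5028 0.1685 0.1614]
```

servo_tool:
  increments:
    - {"offset":[0,-3,-1],"yaw":0.3}
    - {"offset":[0,-6,-2],"yaw":0.6}
    - {"offset":[1,-9,-3.3],"yaw":0.7}
    - {"offset":[2.5,-10.8,-4.1],"yaw":0.7}
    - {"offset":[4,-11.4,-4.3],"yaw":0.7}
    - {"offset":[5.5,-11.4,-4.3],"yaw":0.7}
    - {"offset":[6,-11.4,-4.3],"yaw":0.7}
    - {"offset":[6,-11.4,-4.3],"yaw":0.7}

```text
clock: 7.55
tcp_pos: [0.4791, 0.0491, 0.1008]
orientation: [0.704, -0.055, 0.705, 0.055]
wrist_force: [0.2, 0.2, -3.1]
finger_gap: 0.0587
```

Run:
```python
from h import *
delta([.480,.0491,.068],9.0,0);print(env.get_state()['wrist_force'])
shot('scene','s6');shot('side','d6')
a=load('s6')['im'][150:250,230:340,::-1];b=load('d6')['im'][150:280,210:340,::-1]
cv2.imwrite('pics/c6.png',np.hstack([cv2.resize(a,(400,364),interpolation=2),cv2.resize(b,(364,364),interpolation=2)]))
```

```text
offset cm [ 3.28 -0.01  0.1 ] yaw -0.03 tooly ang 98.97 tilt [-0.0013  0.     -1.    ] tcp [0.4791 0.0491 0.1008]
[ 0.15394637  0.20485818 -3.09204895]
{'vertical_fov': 48.56326597984564, 'cx': 279.78729694686393, 'cy': 209.10356226124964} [[0.339, -0.672, 0.658, 1.344], [0.941, 0.252, -0.227, -0.264], [-0.013, 0.696, 0.718, 0.97], [0.0, 0.0, 0.0, 1.0]]
{'vertical_fov': 49.13682985229471, 'cx': 282.94242048729194, 'cy': 217.10610840128385} [[0.945, 0.166, -0.282, 0.221], [-0.327, 0.447, -0.833, -0.855], [-0.012, 0.879, 0.477, 0.577], [0.0, 0.0, 0.0, 1.0]]
```

View pics/c6.png

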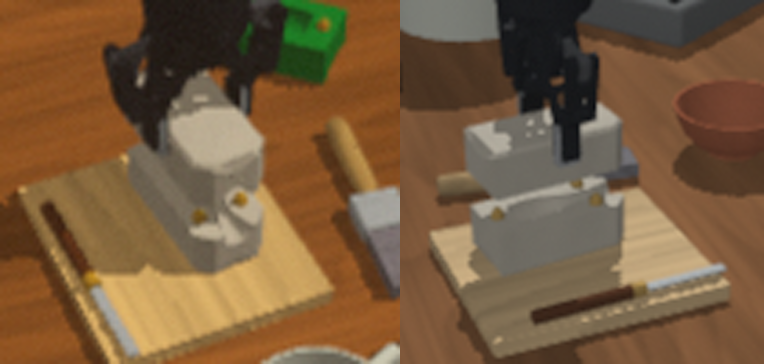

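servo_tool:
  increments:
    - {"offset":[0.5,0,0.1],"yaw":0}
    - {"offset":[1,0,0.1],"yaw":0}
    - {"offset":[1.4,0,0.1],"yaw":0}
    - {"offset":[1.8,0,0.1],"yaw":0}
    - {"offset":[2.1,0,0.1],"yaw":0}
    - {"offset":[2.3,0,0.1],"yaw":0}
    - {"offset":[2.5,0,0.1],"yaw":0}
    - {"offset":[2.7,0,0.1],"yaw":0}

```text
clock: 8.45
tcp_pos: [0.4807, 0.0494, 0.0742]
orientation: [0.705, -0.056, 0.705, 0.055]
wrist_force: [0.2, 1.1, -3.5]
finger_gap: 0.0582
```

servo_tool:
  increments:
    - {"offset":[0.1,0,0],"yaw":0}
    - {"offset":[0.2,0,0],"yaw":0}
    - {"offset":[0.3,0,0],"yaw":0}
    - {"offset":[0.4,0,0],"yaw":0}
    - {"offset":[0.45,0,0],"yaw":0}
    - {"offset":[0.5,0,0],"yaw":0}
    - {"offset":[0.5,0,0],"yaw":0}
    - {"offset":[0.5,0,0],"yaw":0}

```text
clock: 9.25
tcp_pos: [0.4806, 0.0494, 0.0693]
orientation: [0.705, -0.056, 0.705, 0.055]
wrist_force: [0.9, 0.7, -2.8]
finger_gap: 0.0587
```

servo_tool:
  increments:
    - {"offset":[0.03,0,0],"yaw":0}
    - {"offset":[0.06,0,0],"yaw":0}
    - {"offset":[0.09,0,0],"yaw":0}
    - {"offset":[0.12,0,0],"yaw":0}
    - {"offset":[0.15,0,0],"yaw":0}
    - {"offset":[0.15,0,0],"yaw":0}
    - {"offset":[0.15,0,0],"yaw":0}
    - {"offset":[0.15,0,0],"yaw":0}

```text
clock: 10.05
tcp_pos: [0.4806, 0.0494, 0.0683]
orientation: [0.705, -0.056, 0.705, 0.055]
wrist_force: [-2.9, -0.3, 5.5]
finger_gap: 0.0587
```

servo_tool:
  increments:
    - {"offset":[0.01,0,0],"yaw":0}
    - {"offset":[0.02,0,0],"yaw":0}
    - {"offset":[0.04,0,0],"yaw":0}
    - {"offset":[0.04,0,0],"yaw":0}
    - {"offset":[0.04,0,0],"yaw":0}
    - {"offset":[0.04,0,0],"yaw":0}
    - {"offset":[0.04,0,0],"yaw":0}
    - {"offset":[0.04,0,0],"yaw":0}

```text
clock: 10.85
tcp_pos: [0.4806, 0.0494, 0.0683]
orientation: [0.705, -0.056, 0.705, 0.055]
wrist_force: [-4.6, -1.0, 9.0]
finger_gap: 0.0585
```

Run:
```python
from h import *
delta([.480,.0491,.068],9.0,0);print(env.get_state()['wrist_force'],env.get_state()['ft_torque'])
shot('scene','s7');shot('side','d7');shot('wrist','w7');print(env.get_state()['wrist_force'])
a=load('s7')['im'][160:240,240:330,::-1];b=load('d7')['im'][180:280,215:330,::-1]
cv2.imwrite('pics/c7.png',np.hstack([cv2.resize(a,(400,356),interpolation=2),cv2.resize(b,(400,356),interpolation=2)]))
```

```text
offset cm [ 0.03 -0.02 -0.07] yaw -0.0 tooly ang 99.0 tilt [ 5.e-04 -1.e-04 -1.e+00] tcp [0.4806 0.0494 0.0683]
[-4.5782659  -0.95147801  9.00615915] [0.17722741 0.84807657 0.02812127]
{'vertical_fov': 48.56326597984564, 'cx': 279.78729694686393, 'cy': 209.10356226124964} [[0.339, -0.672, 0.658, 1.344], [0.941, 0.252, -0.227, -0.264], [-0.013, 0.696, 0.718, 0.97], [0.0, 0.0, 0.0, 1.0]]
{'vertical_fov': 49.13682985229471, 'cx': 282.94242048729194, 'cy': 217.10610840128385} [[0.945, 0.166, -0.282, 0.221], [-0.327, 0.447, -0.833, -0.855], [-0.012, 0.879, 0.477, 0.577], [0.0, 0.0, 0.0, 1.0]]
{'vertical_fov': 62.77113928363462, 'cx': 280.1362926062281, 'cy': 215.49435316491665} [[-0.157, -0.936, -0.315, 0.4], [0.988, -0.149, -0.049, 0.036], [-0.0, -0.319, 0.948, 0.21], [0.0, 0.0, 0.0, 1.0]]
[-4.73264166 -1.03268696  8.7004052 ]
```

View pics/c7.png

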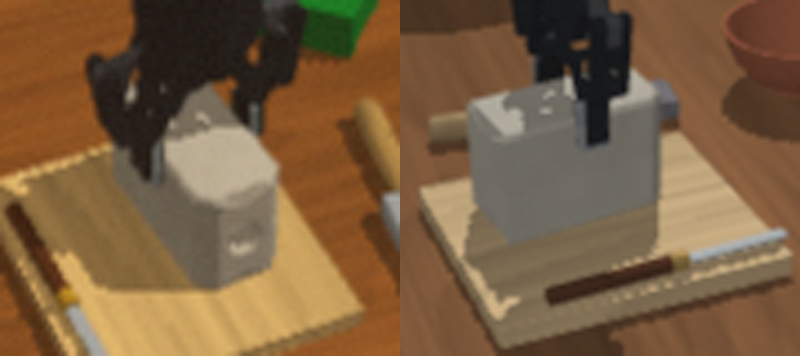

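View pics/w7.png

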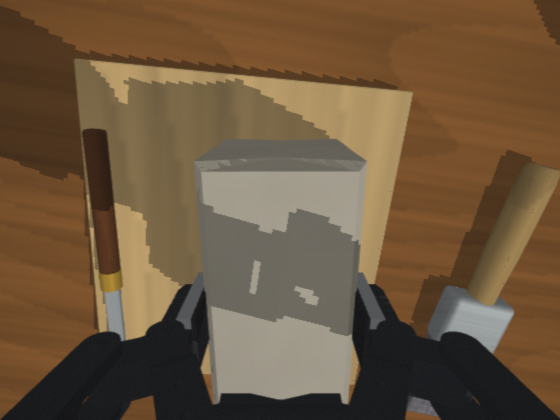

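servo_tool:
  increments:
    - {"offset":[0.01,0,-0.01],"yaw":0}
    - {"offset":[0.02,0,-0.02],"yaw":0}
    - {"offset":[0.03,0,-0.03],"yaw":0}
    - {"offset":[0.03,0,-0.03],"yaw":0}
    - {"offset":[0.03,0,-0.03],"yaw":0}
    - {"offset":[0.03,0,-0.03],"yaw":0}
    - {"offset":[0.03,0,-0.03],"yaw":0}
    - {"offset":[0.03,0,-0.03],"yaw":0}

```text
clock: 11.8
tcp_pos: [0.4806, 0.0495, 0.0683]
orientation: [0.705, -0.056, 0.704, 0.055]
wrist_force: [-4.4, -1.1, 10.6]
finger_gap: 0.0586
```

Run:
```python
from h import *
s=env.get_state();print(s['wrist_force'],s['ft_torque'],s['tcp_pos'])
z=load('w7');P=pts(z);
for n,pt in dict(top=P[185:200,220:340],board=P[100:120,200:320]).items(): print(n,np.median(pt[...,2]))
z=load('w3');print('lift top',np.median(pts(z)[185:200,220:340,2])-.151)
R,p=tool();Q=(P-p)@R*1000
for v in range(135,176,4): print(v,Q[v,280].round(1))
```

```text
[-4.39868567 -1.05401501 10.5920558 ] [ 0.25605317  0.86391387 -0.02946245] [0.48063685 0.04946101 0.06828445]
top 0.09459152397600062
board 0.014587901034528714
lift top 0.026314215621399878
135 [ 54.5  -0.7 -63. ]
139 [ 53.7  -0.7 -60.9]
143 [ 29.1  -0.7 -61.5]
147 [ 11.8  -0.7 -61.8]
151 [  1.4  -0.7 -61.5]
155 [-10.6  -0.7 -61.6]
159 [-16.7  -0.7 -61.1]
163 [-21.   -0.7 -60.4]
167 [-21.6  -0.7 -59.1]
171 [-26.3  -0.7 -58.6]
175 [-25.6  -0.7 -57. ]
```

The top of the mould is 80.0 mm above the board, and the rear faces line up across the seam within about 0.5 mm, so it's home. I'll add a touch more press and let it settle.

servo_tool:
  increments:
    - {"offset":[0.01,0,-0.01],"yaw":0}
    - {"offset":[0.02,0,-0.02],"yaw":0}
    - {"offset":[0.02,0,-0.02],"yaw":0}
    - {"offset":[0.02,0,-0.02],"yaw":0}
    - {"offset":[0.02,0,-0.02],"yaw":0}
    - {"offset":[0.02,0,-0.02],"yaw":0}
    - {"offset":[0.02,0,-0.02],"yaw":0}
    - {"offset":[0.02,0,-0.02],"yaw":0}

```text
clock: 12.6
tcp_pos: [0.4807, 0.0495, 0.0683]
orientation: [0.706, -0.056, 0.704, 0.055]
wrist_force: [-5.1, -0.2, 12.8]
finger_gap: 0.0587
```

servo_tool:
  increments:
    - {"offset":[0,0,0],"yaw":0}
    - {"offset":[0,0,0],"yaw":0}
    - {"offset":[0,0,0],"yaw":0}
    - {"offset":[0,0,0],"yaw":0}
    - {"offset":[0,0,0],"yaw":0}
    - {"offset":[0,0,0],"yaw":0}
    - {"offset":[0,0,0],"yaw":0}
    - {"offset":[0,0,0],"yaw":0}

```text
clock: 13.4
tcp_pos: [0.4806, 0.0494, 0.0683]
orientation: [0.706, -0.056, 0.704, 0.055]
wrist_force: [-4.8, -0.4, 11.9]
finger_gap: 0.0584
```

Steady at about 12 N on the wrist, plus about 3 N for the block's weight, so roughly 15 N on the seam. Handing in.

Run:
```python
from h import *
s=env.get_state();print(s['clock'],s['wrist_force'],abs(s['qvel']).max())
print(env.hand_in())
```

```text
13.4 [-4.81355548 -0.43907939 11.93683062] 0.001289579848014011
the job is handed in; nothing more can be done
None
```

The mould is closed and the job was handed in at 13.4 s, with the gripper still holding the upper half down. I gripped the upper half by its flat sides and lifted it clear. I lined it up from the wrist camera view of the dowels and lowered it slowly until it seated.

- **Fit:** the top of the closed mould measured 80.0 mm above the board, which is what two 40 mm halves should give. The rear faces lined up across the seam within about 0.5 mm, and the mouths formed one round hole at the same end.
- **Press:** the wrist read a steady 12 N downward. With about 3 N for the upper half's weight, that is roughly 15 N between the halves, and the arm was at rest.
- **Sideways load:** about 5 N of sideways force built up as I pressed. A 0.5 mm shift to relieve it made no real difference. Nothing was seen to move because of it, and I can't say what caused it.
- **Other items:** the brush and knife looked undisturbed in the last pictures. I did not measure the other bystanders again at the end, but the arm stayed well clear of them.

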